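Load a cheese sample into the changer and index it to the reader

TASK

Put the loose sample cup with the upright grip bar into the one empty pocket of the sample changer, keeping its grip bar up: press it only gently and feel for the locating key, turning the cup a little until it drops fully home. Then turn the changer by its middle knob exactly one click clockwise (seen from above), so that the new cup stands in front of the reader block, and let go; leave everything else on the table where it is.

Things in the scene. Friction and masses are not known exactly. Their poses are not given: they have to be found in the camera images.
- cup: The white plastic cup to load, 90 g, loose on the table. Round body 46 mm across, 32 mm tall; on it an upright grip bar 40 mm long (along the cup's x), 12 mm wide (along y), from 32 to 60 mm above the underside. A groove 8.5 mm wide, 8 mm deep runs across the underside along x, parallel to the bar. Origin: centre of the underside, z up. A half turn makes no difference.
- seat (a point): Floor centre of the empty pocket, where the cup's underside ends; turns with the wheel. x points to the axle, y along the rim, z up. On the floor a steel key, 34 mm long, 6 wide, 7 high, lies along y but turned up to 0.7 rad either way (not measured). It turns with 0.12 N m: hard pressing drags it along. The cup rides 7 mm too high until groove and key line up (0.07 rad, 1.2 mm).
- rim (a point): Centre of the mouth of the empty pocket, 19 mm above its floor; axes as for the seat. The pocket is an upright tube on the wheel, bore 48 mm, its top 5 mm flared by 3.5 mm; its floor is sprung, 3 N per mm, and gives 4 mm. It starts at the loading pin. The other five pockets, 60 degrees apart, 95 mm from the axle, hold cups like the loose one, fixed, tops 125 mm above the table.
- knob (a point): Centre of the top of the changer's middle knob, on the wheel's vertical axis, 146 mm above the table. The knob is a black bar 50 mm long (along x, which points away from the empty pocket), 14 mm wide (along y), 32 mm high below this point, on a round steel stem 24 mm thick. It turns with the wheel.
- wheel (a joint): Turning angle of the changer's wheel, rad: 0 at the start, growing clockwise seen from above. A click every 1.047 rad (60 degrees): a detent holds it with up to about 0.22 N m, hardest a quarter click away; past half way it draws the wheel on into the next click. One click carries the pocket from the loading pin to the reader.
- changer: The sample changer, fixed: round white housing 230 mm across, on it a wheel 260 mm across with its deck 60 mm above the table. An upright grey reader block 135 mm high with a dark window stands beside the rim, one click clockwise from the loading pin, a thin steel pin beside the rim. Origin: on the axle at table height; x points from the loading pin to the axle, z up.
- round_cup: Bystander: white plastic cup 46 mm diameter, 32 mm tall with a small round knob (44 mm in all), not the one to load. Origin: centre of the underside.
- jar: Bystander: glass jar with steel cap, 52 mm diameter, 62 mm tall. Origin: centre of the underside.
- cheese_a: Bystander: small cheese, 110 mm diameter, 44 mm tall. Origin: centre of the underside.
- cheese_b: Bystander: another small cheese, 110 mm diameter, 44 mm tall. Origin: centre of the underside.
- trier: Bystander: cheese trier (steel rod 110 mm long with wooden cross handle) lying on the table, 18 mm high. Origin: at table height, 30 mm along the rod from the handle.
- brush: Bystander: brush lying on the table. Origin: centre of its underside.
Things that resemble listed ones, but are neither listed nor needed, are in the scene too. Leave any blue look-alike of the cup alone.

How it is judged:
By the outcome, as a careful person would: the job done as asked, in the order asked, and still so for the second after the job is handed in, with the robot touching nothing.
It also fails if it takes over 72 s, if anything falls off the work surface, if the arm or the gripper's body presses on something with over 40 N, if the wrist force passes 120 N, or if a joint passes its speed limit or range.

ROBOT

A 6-joint arm with a two-finger parallel gripper is mounted at the origin on the work surface. World frame = base frame: x ahead of the robot, y to its left, z up, the work surface at z = 0. Lengths are in mm, angles in rad, forces in N, time in s.
With the tool pointing down it reaches from about 250 to 850 mm from the base axis. Payload 12.5 kg.
Tool frame: the origin (TCP) lies at the very end of the fingers, on their centre line; the grasp point (between the pads) lies 19 mm behind it (env.grasp_offset is the distance from the TCP to the grasp point, in mm); z points along the fingers, x is the direction in which the jaws open and shut, and the axes are right-handed (so a half turn about z gives the same grasp; the last joint's range is limited). The gripper opens to 93 mm and grips with 3 to 60 N. Pads are 15 mm wide; open, the fingers measure 128 mm over their backs; the gripper's body (75 mm by 188 mm) begins 65 mm behind the grasp point.
Start: joints at [1.096, 0.351, 1.652, -0, 1.139, -0.085], TCP at [208.97, 508.74, 218.633] pointing down, gripper open.
Joint ranges: [-2.75, 2.75], [-0.79, 2.1], [0.01, 2.65], [-1.57, 4.71], [0.07, 3.14], [-2.87, 2.87]. Speed limits (rad/s): [2.22, 2.22, 2.79, 3.14, 3.14, 3.14].

INTERFACE

Orientations are given as a 3x3 rotation matrix whose columns are the frame's x, y, z axes.
In Python, from plant import env gives the robot as it stands. The module is installed in compiled form; this text tells all that it offers.
- The arm moves only by the tool drive_tool, never from a script. Its argument "moves" is a list of rows, each a list of 7 numbers: the shift along the world's x, y, z in mm, then the turn, a rotation vector about the world's x, y, z in rad, then the opening, from 0 (shut) to 1 (fully open). In form: [[tx, ty, tz, wx, wy, wz, gripper], ...]. A call has 1 to 12 rows; each row shifts and turns the commanded pose from where the row before left it; what a row does not reach is not made up. A row lasts 1/10 s, in which the tool goes at most 50 mm and 8.59 degrees, less where a joint would pass 70% of its speed; a pose out of reach is approached as far as the arm can. A call with a gripper value outside its range is refused whole. The fingers move at their own pace and stop on an object; "squeeze" is the grip in N (left out, the last holds). Time passes only in rows, so rows that do not move let the fingers close. It gives the time, the measured TCP pose, the force and the opening at its end, in the units of the state.
- env.get_state(): the state, without advancing time (a new reading comes with each control period).
- env.capture(name): name is "scene" or "side" or "wrist"; returns a dict with "color" (384x512x3 uint8, blue, green, red), "range_z" (384x512 float32, mm along the optical axis (not along the pixel's ray), 0 where there is no reading), "fx", "fy", "cx", "cy" (pixels), "xyz" and "orientation" of the camera in the world; the wrist camera has in their place "T_tool_cam" (4x4, takes a point from camera to tool coordinates, whose origin is the TCP and whose axes are the tool frame's). Camera axes: x right, y up, looking along -z (the intrinsics and any distortion apply to the point x, -y, -z); pixel columns grow to the right and rows downward; lengths in mm; the calibration is good to about 2 mm. A picture is of the moment at which its call begins: read the wrist's pose just before it.
- env.hand_in(): hands the job in, once; it reports no verdict.
Trained networks look in the newest picture that a camera, given by its name, has taken for a name from the list of things; names that differ only in an ending like _2 or _b are one class to them, and where a whole thing is asked for, a point or a joint stands for the part that bears it (a point fixed in the world has none). Each returns a list of dicts, best first, with "score" (0 to 1); they miss things now and then, are a little off and sometimes report something else, mostly with a low value. They report only what shows in the picture. A call takes as long as a camera call. They do not tell look-alikes from the thing itself.
- env.masks_of(camera, query): "mask" (384x512 bool, what is visible of it) and "location" ([row, column] in pixels, amid what is visible of it).
The state is a dict: "clock": time; "q": joint angles; "joint_vel": joint speeds; "effort": joint torques, N m; "position": TCP position; "tcp_rot": TCP orientation; "contact_force": force on the tool from outside, world axes, zero at the start; "torque": the same for the moment, N m; "width": opening from 0.0 (shut) to 1.0 (fully open).
Only numpy, scipy, OpenCV 4.12 (cv2) and the standard library are available. Lean on these libraries where they do the work, as an engineer would, in place of code of your own. Each camera call takes 0.05 s, during which the arm holds its last target.

## Working session

There is one attempt and no reset: what is moved stays moved. The work goes in short steps, Python scripts to look and compute and a tool call to move; the robot and the scene stay as the last step left them, time stands still between calls to the robot, and variables do not carry over. Pictures are saved under pics/ and viewed, and the job is handed in when it is done.

Besides the shell and the picture viewer there is one more tool, called after ">>>" in YAML: its name, and indented under it one key for each argument. drive_tool: Moves the arm, as the interface text tells. Its arguments: {"type":"object","properties":{"moves":{"type":"array"},"squeeze":{"type":"number"}},"required":["moves"]}

```bash
mkdir -p pics; ls; cat > h.py <<'E'
import numpy as np, cv2
from plant import env
def world(c,rc,z=None):
    r,cc=rc
    R=np.array(c["orientation"]);t=np.array(c["xyz"])
    d=np.array([(cc-c["cx"])/c["fx"],-(r-c["cy"])/c["fy"],-1.0])
    if z is None:
        k=c["range_z"][int(round(r)),int(round(cc))]
        return t+R@(d*k)
    w=R@d
    return t+w*(z-t[2])/w[2]
def cloud(c):
    R=np.array(c["orientation"]);t=np.array(c["xyz"])
    rr,cc=np.mgrid[0:384,0:512]
    k=c["range_z"]
    p=np.stack([(cc-c["cx"])/c["fx"]*k,-(rr-c["cy"])/c["fy"]*k,-k],-1)
    P=p@R.T+t
    P[k==0]=np.nan
    return P
def wristcam(s=None):
    s=env.get_state()
    c=env.capture("wrist")
    T=np.array(c["T_tool_cam"]);R=np.array(s["tcp_rot"])
    c["orientation"]=R@T[:3,:3]; c["xyz"]=R@T[:3,3]+np.array(s["position"])
    return c
E
python3 - <<'E'
from h import *
for n in ["scene","side"]:
    c=env.capture(n); cv2.imwrite(f"pics/{n}0.png",c["color"]); print(n,c["xyz"],c["fx"],np.round(c["orientation"],3).tolist(),[k for k in c])
    for q in ["cup","rim","knob","changer","round_cup"]:
        for m in env.masks_of(n,q)[:8]:
            print(q,round(m["score"],2),np.round(m["location"]),np.round(world(c,m["location"])), m["mask"].sum())
c=wristcam(); cv2.imwrite("pics/wrist0.png",c["color"])
print(env.get_state())
E
```

```text
pics
scene [1150.81163066 -119.78691601  553.0333453 ] 381.11207484733876 [[-0.029, -0.556, 0.831], [1.0, -0.009, 0.029], [-0.008, 0.831, 0.556]] ['color', 'range_z', 'fx', 'fy', 'cx', 'cy', 'xyz', 'orientation']
cup 0.84 [198. 276.] [390. -98.  36.] 427
cup 0.83 [249. 248.] [ 567. -158.   31.] 508
cup 0.83 [201. 178.] [ 406. -332.   38.] 368
cup 0.73 [222. 224.] [ 480. -216.   30.] 488
rim 0.88 [268. 379.] [649.  83.  63.] 12624
rim 0.5 [237. 160.] [ 530. -348.   28.] 472
knob 0.9 [264. 379.] [640.  84.  63.] 12589
changer 0.79 [262. 387.] [633. 100.  62.] 15889
round_cup 0.74 [236. 159.] [ 530. -349.   30.] 432
round_cup 0.35 [267. 379.] [644.  84.  61.] 12671
round_cup 0.32 [186. 237.] [ 283. -201.    3.] 267
side [203.91435767 400.51545284 851.0717246 ] 470.55112339169006 [[-0.85, 0.408, -0.333], [-0.526, -0.64, 0.56], [0.016, 0.651, 0.759]] ['color', 'range_z', 'fx', 'fy', 'cx', 'cy', 'xyz', 'orientation']
cup 0.92 [194. 348.] [ 382. -331.   35.] 433
cup 0.91 [214. 295.] [ 457. -215.   33.] 405
cup 0.83 [268. 298.] [380. -82.  55.] 518
cup 0.61 [213. 249.] [ 542. -159.   38.] 46
[... 269 characters left out ...]
3.02111797e-05,
        1.13904868e+00, -8.46197543e-02]), 'joint_vel': array([-0.00022896, -0.00109068,  0.00043417, -0.00264678, -0.00078095,
        0.00144991]), 'effort': array([-1.04526611e-03, -4.97141254e+01, -2.85432941e+01,  6.99983072e-02,
        2.20562291e-02, -3.82731355e-05]), 'position': array([208.97591664, 508.74099342, 218.64227578]), 'tcp_rot': array([[ 3.80014342e-01,  9.24980594e-01,  2.28836693e-07],
       [ 9.24980593e-01, -3.80014341e-01,  6.05103572e-05],
       [ 5.60578674e-05, -2.27831341e-05, -9.99999998e-01]]), 'contact_force': array([ 0.61242953, -0.80144434, -0.90184913]), 'torque': array([ 0.01114024, -0.01578796,  0.03516431]), 'width': 1.000907377519077}
```

View pics/scene0.png

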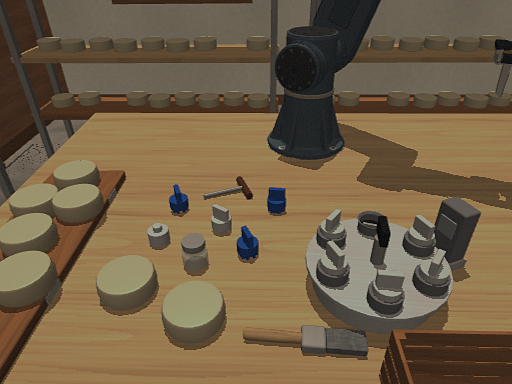

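View pics/side0.png

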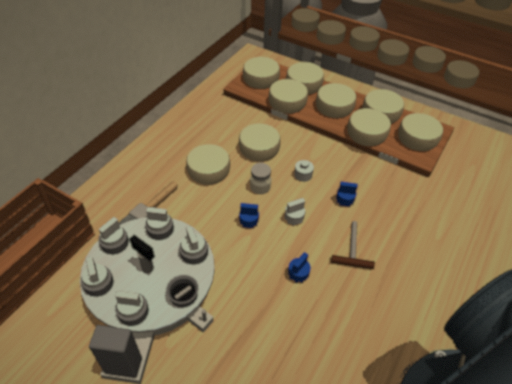

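```bash
python3 - <<'E'
from h import *
for n in ["scene","side"]:
    c=env.capture(n);P=cloud(c)
    print(n)
    col=c["color"].astype(int)
    # cup
    D=np.hypot(P[...,0]-470,P[...,1]+215)
    for lo,hi in [(3,28),(40,55),(56,66)]:
        m=(D<45)&(P[...,2]>lo)&(P[...,2]<hi)
        p=P[m]
        if len(p)>3:
            ctr=(p.max(0)+p.min(0))/2
            w,v=np.linalg.eigh(np.cov(p[:,:2].T)); print(lo,len(p),np.round(p.mean(0),1),np.round(ctr,1),np.round(np.sqrt(w),1),np.arctan2(v[1,1],v[0,1]))
    # knob
    m=(np.hypot(P[...,0]-630,P[...,1]-90)<60)&(P[...,2]>130)&(P[...,2]<160)
    p=P[m]; print("knob",len(p),np.round(p.mean(0),1),np.round(p.min(0),1),np.round(p.max(0),1))
    m2=(np.hypot(P[...,0]-630,P[...,1]-90)<60)&(P[...,2]>142)
    p=P[m2]; w,v=np.linalg.eigh(np.cov(p[:,:2].T)); print("knobtop",len(p),np.round(p.mean(0),1),np.round(np.sqrt(w),1),np.arctan2(v[1,1],v[0,1]))
    # deck plane circle
    m=(np.hypot(P[...,0]-630,P[...,1]-90)<170)&(abs(P[...,2]-60)<5)
    p=P[m]; h=cv2.convexHull(p[:,:2].astype(np.float32)); print("deck",cv2.minEnclosingCircle(h), p[:,2].mean())
    if n=="side":
        r0,r1,c0,c1=195,360,70,230
    else: r0,r1,c0,c1=195,330,290,480
    cv2.imwrite(f"pics/{n}z.png",cv2.resize(c["color"][r0:r1,c0:c1],None,fx=3.6,fy=3.6,interpolation=cv2.INTER_CUBIC))
    # tops of cups
    m=((np.hypot(P[...,0]-630,P[...,1]-90)<150)&(P[...,2]>110)&(P[...,2]<130)).astype(np.uint8)
    k,l,s,ce=cv2.connectedComponentsWithStats(m)
    for i in range(1,k):
        if s[i,4]>15: print("top",s[i,4],np.round(P[l==i].mean(0),1))
E
```

```text
scene
3 165 [ 479.6 -219.6   15.5] [ 470.5 -218.8   15.4] [ 8.6 15.6] 2.044539047237917
40 87 [ 470.2 -223.1   47.4] [ 469.2 -224.    47.5] [ 2.1 12.4] 1.0651452020241692
56 83 [ 466.3 -223.4   60.2] [ 465.6 -224.5   59.5] [ 3.8 12.2] 0.9857335740439257
knob 261 [635.5  79.5 143.2] [604.9  72.4 130. ] [654.5  89.9 149.5]
knobtop 174 [632.3  80.7 146.8] [ 4.2 15.2] 3.0429162759071366
deck ((626.251220703125, 105.81483459472656), 153.4720916748047) 61.35622038858261
top 177 [577.6   3.8 121.5]
top 238 [593.4 167.  121.1]
top 120 [638.5  76.2 121.5]
top 252 [671.3  -5.6 121.4]
top 202 [689.6 155.3 123.2]
top 348 [725.9  70.8 121.2]
side
3 132 [ 458.4 -210.3   15.8] [ 471.7 -212.3   15.5] [10.5 17.3] -2.9099170915980266
40 71 [ 460.2 -222.4   47.5] [ 462.9 -223.6   47.6] [ 2.2 12.8] 0.872829085700058
56 84 [ 462.4 -225.7   59.7] [ 462.2 -227.5   59.8] [ 4.  11.7] 1.0179538826731755
knob 270 [624.   82.4 142.7] [601.1  71.6 130.1] [652.6  89.8 151.4]
knobtop 186 [625.8  81.  145.8] [ 4.1 14.6] 3.036172081116963
deck ((618.4891357421875, 101.65644836425781), 153.49607849121094) 60.15815099407635
top 183 [663.7  -4.8 120.8]
top 200 [719.2  72.  120.8]
top 144 [568.5   6.1 122.7]
top 107 [621.6  86.5 121.1]
top 172 [679.3 158.7 122.7]
top 231 [586.4 168.  121.7]
```

View pics/sidez.png

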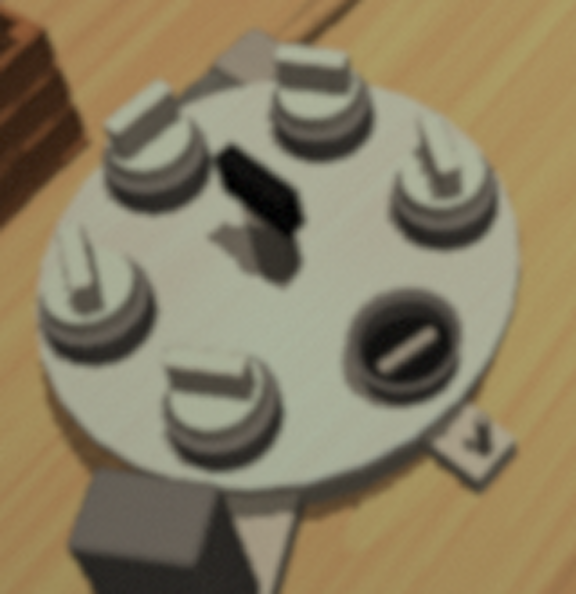

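View pics/scenez.png

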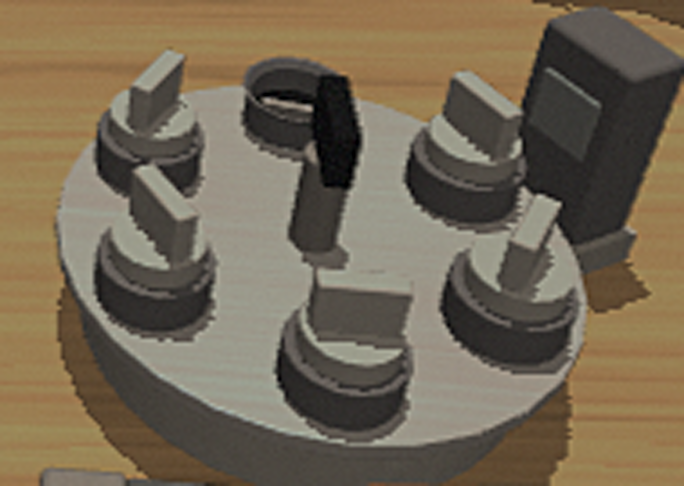

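>>> drive_tool:
  moves:
    - [25,-35,5,0,0,-0.1,1]
    - [25,-35,5,0,0,-0.1,1]
    - [25,-35,5,0,0,-0.1,1]
    - [25,-35,5,0,0,-0.1,1]
    - [25,-35,5,0,0,-0.1,1]
    - [25,-35,5,0,0,-0.1,1]
    - [25,-35,5,0,0,-0.1,0.6]
    - [25,-35,5,0,0,-0.1,0.6]
    - [25,-35,5,0,0,-0.1,0.6]
    - [25,-35,5,0,0,-0.1,0.6]
    - [25,-35,5,0,0,-0.1,0.6]
    - [25,-35,5,0,0,-0.1,0.6]

```text
clock: 1.95
position: [509.8, 87.0, 279.0]
tcp_rot: [[1.0, -0.023, 0.0], [-0.023, -1.0, 0.0], [0.0, -0.0, -1.0]]
contact_force: [0.7, 0.5, -0.3]
width: 0.607
```

>>> drive_tool:
  moves:
    - [0,0,0,0,0,0,0.6]
    - [0,0,0,0,0,0,0.6]

```text
clock: 2.15
position: [509.0, 88.3, 278.4]
tcp_rot: [[1.0, -0.02, -0.0], [-0.02, -1.0, 0.0], [-0.0, -0.0, -1.0]]
contact_force: [-1.3, 0.8, -0.5]
width: 0.599
```

```bash
python3 - <<'E'
from h import *
s=env.get_state(); print(s["clock"],s["position"],s["tcp_rot"][:,0],s["q"])
c=wristcam(); print(np.round(c["T_tool_cam"],3),c["fx"],c["cx"],c["cy"],c["xyz"])
cv2.imwrite("pics/w1.png",c["color"])
np.savez("w1.npz",**{k:np.array(v) for k,v in c.items()})
E
```

```text
2.15 [508.97248992  88.31789306 278.41615532] [ 9.99804682e-01 -1.97579451e-02 -4.69655504e-04] [8.15594992e-02 2.32111569e-01 1.66019418e+00 2.23173319e-04
 1.24973746e+00 1.01248296e-01]
[[ 1.00000e+00 -1.00000e-03  0.00000e+00  1.33200e+00]
 [-1.00000e-03 -9.56000e-01 -2.93000e-01 -8.17540e+01]
 [ 0.00000e+00  2.93000e-01 -9.56000e-01 -1.65068e+02]
 [ 0.00000e+00  0.00000e+00  0.00000e+00  1.00000e+00]] 266.3301473904262 254.0382422148519 190.5969694362924 [511.99676851 170.00125633 443.49729451]
```

View pics/w1.png

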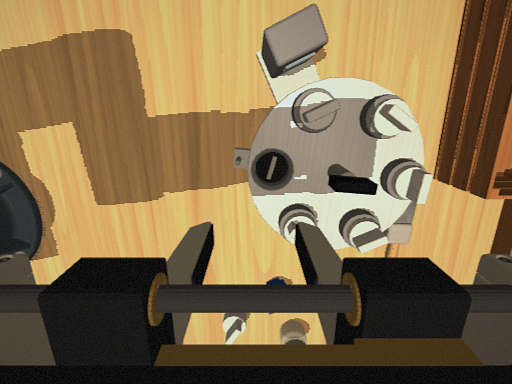

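```bash
cat > w.py <<'E'
from h import *
c=dict(np.load("w1.npz"))
P=cloud(c); g=cv2.cvtColor(c["color"],cv2.COLOR_BGR2GRAY)
cv2.imwrite("pics/w1z.png",cv2.resize(c["color"][140:200,240:390],None,fx=5,fy=5,interpolation=cv2.INTER_CUBIC))
print(g[150:186,255:290:2])
# knob top
m=(abs(P[...,2]-146)<4)&(np.hypot(P[...,0]-629,P[...,1]-81)<50)
p=P[m]; r=cv2.minAreaRect(p[:,:2].astype(np.float32)); print("knob",len(p),r,p[:,2].mean(),p[:,:2].mean(0))
# rim top ring
m=(abs(P[...,2]-84)<3.5)&(np.hypot(P[...,0]-534,P[...,1]-90)<45)
p=P[m];A=np.c_[2*p[:,:2],np.ones(len(p))];x=np.linalg.lstsq(A,(p[:,:2]**2).sum(1),rcond=None)[0]
print("ring",len(p),x[:2],np.sqrt(x[2]+x[0]**2+x[1]**2),p.min(0),p.max(0))
m=(abs(P[...,2]-72)<3.5)&(np.hypot(P[...,0]-x[0],P[...,1]-x[1])<22)
p=P[m]; print("key by depth",len(p),p.mean(0) if len(p) else 0)
m2=(g>110)&(np.hypot(P[...,0]-x[0],P[...,1]-x[1])<20)&(P[...,2]<78)
for mm in (m,m2):
    rr,cc=np.nonzero(mm)
    q=np.array([world(c,(a,b),72.) for a,b in zip(rr,cc)])
    if len(q)>4:
        w,v=np.linalg.eigh(np.cov(q[:,:2].T)); print("key",len(q),q.mean(0),np.sqrt(w),np.arctan2(v[1,1],v[0,1]))
for lo,hi in [(108,130)]:
    m=((np.hypot(P[...,0]-630,P[...,1]-81)<150)&(P[...,2]>lo)&(P[...,2]<hi)).astype(np.uint8)
    k,l,s,ce=cv2.connectedComponentsWithStats(m)
    for i in range(1,k):
        if s[i,4]>15: print("top",s[i,4],np.round(P[l==i].mean(0),1))
E
python3 w.py
```

```text
[[140 144 144 123  98  80  73  64  65  60  63  69  81  91 140 148 148 146]
 [143 147 145 103  81  68  65  64  64  69  63  67  65  74 103 149 148 146]
 [141 145 132  78  68  66  63  39  25  20  38  61  67  66  74 118 149 146]
 [142 149  91  67  67  61  21  18  15  16  19  19  42  65  65  80 135 145]
 [140 115  73  63  44  19  27  20  21  19  20  12  16  58  63  65 101 149]
 [131  80  69  56  24  22  18  18  20  25  12  16  19  24  59  62  78 135]
 [109  72  69  37  11  17  16  23  16  74  57  21  15  12  31  63  67 108]
 [ 87  66  58  10  21  25  17  21  20  98 117  45  19  24  16  56  61  90]
 [ 73  65  31  21   9  20  13  25  16 119 120  29  21  19  19  45  64  70]
 [ 71  59  18  16  22  16  20  17  31 117 121   7  21  14  16  14  64  66]
 [ 71  61  10  19  19  23  19  21  51 114 107  13  14  19  18  18  56  63]
 [ 66  33  19  18  14  21  20   6  81 113  94  14  11  17  11  18  48  61]
 [ 62  16  21  15  19  18  13  15  84 114  91  15  13  26  18  18  35  62]
 [ 63  18  21  20  23   9  18  13  94 114  70  16  23  20  24  15  41  65]
 [ 56  21  17  16  14  16  23  13 103 115  54  13 
[... 1599 characters left out ...]
]
knob 490 ((629.4657592773438, 80.033935546875), (14.471489906311035, 49.76545715332031), 83.4062271118164) 144.60787193827807 [629.19388619  80.5145073 ]
ring 364 [535.35711065  89.92700854] 27.86676986940915 [505.88698398  60.16425217  80.50702757] [564.14681984 119.48837869  84.50602044]
key by depth 102 [535.39384336  90.03770206  70.58221962]
key 102 [535.30527644  90.34287474  72.        ] [1.78411021 9.84767373] 1.2756300776252163
key 53 [535.00017392  90.9917554   72.        ] [1.07413979 9.27191623] 1.2885768758762448
top 424 [589.8 166.8 122.6]
top 501 [682.7 157.1 121.3]
top 202 [625.   86.9 119.7]
top 515 [721.6  71.7 119.9]
top 77 [559.8  14.  119.3]
top 423 [667.   -4.3 119.9]
```

```bash
sleep 1; ls pics
```

```text
scene0.png
scenez.png
side0.png
sidez.png
w1.png
w1z.png
wrist0.png
```

View pics/w1z.png

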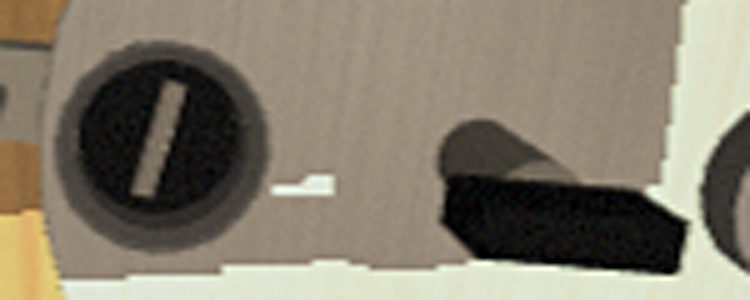

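>>> drive_tool:
  moves:
    - [-5,-28,-6,0,0,-0.055,0.6]
    - [-5,-28,-6,0,0,-0.055,0.6]
    - [-5,-28,-6,0,0,-0.055,0.6]
    - [-5,-28,-6,0,0,-0.055,0.6]
    - [-5,-28,-6,0,0,-0.055,0.6]
    - [-5,-28,-6,0,0,-0.055,0.6]
    - [-5,-28,-6,0,0,-0.055,0.6]
    - [-5,-28,-6,0,0,-0.055,0.6]
    - [-5,-28,-6,0,0,-0.055,0.6]
    - [0,-28,-6,0,0,-0.055,0.6]
    - [0,0,0,0,0,0,0.6]
    - [0,0,0,0,0,0,0.6]

```text
clock: 3.4
position: [463.9, -190.2, 218.6]
tcp_rot: [[0.843, -0.537, -0.0], [-0.537, -0.843, 0.001], [-0.001, -0.0, -1.0]]
contact_force: [-0.5, 1.8, -0.4]
width: 0.602
```

```bash
python3 - <<'E'
from h import *
s=env.get_state(); print(s["clock"],s["position"],s["tcp_rot"][:,0])
c=wristcam(); P=cloud(c)
cv2.imwrite("pics/w2.png",c["color"])
D=np.hypot(P[...,0]-466,P[...,1]+223)
for lo,hi in [(3,30),(29,35),(38,55),(56,66)]:
    m=(D<40)&(P[...,2]>lo)&(P[...,2]<hi)
    p=P[m]
    if len(p)>4:
        w,v=np.linalg.eigh(np.cov(p[:,:2].T)); r=cv2.minAreaRect(p[:,:2].astype(np.float32))
        print(lo,len(p),np.round(p.mean(0),1),r,np.round(np.sqrt(w),1),np.arctan2(v[1,1],v[0,1]))
E
```

```text
3.4 [ 463.89206423 -190.15721757  218.55694524] [ 8.43390852e-01 -5.37300176e-01 -6.25200364e-04]
3 181 [ 470.  -216.8   23.6] ((466.1860046386719, -225.12875366210938), (41.5048942565918, 44.28406524658203), 65.12940979003906) [11.8 12.8] 2.514840230772319
29 515 [ 466.1 -225.2   30.8] ((466.1909484863281, -225.7760772705078), (42.45915222167969, 43.357421875), 58.338680267333984) [11.  13.6] 2.600847913060531
38 44 [ 471.5 -213.8   46.1] ((462.59735107421875, -222.02784729003906), (38.55902862548828, 10.512617111206055), 38.3547248840332) [3.  9.3] -2.4209502033608743
56 268 [ 465.7 -226.5   58.7] ((465.6979064941406, -226.5795440673828), (39.549171447753906, 11.785472869873047), 57.8072395324707) [ 3.4 11.4] 0.9735260420063032
```

View pics/w2.png

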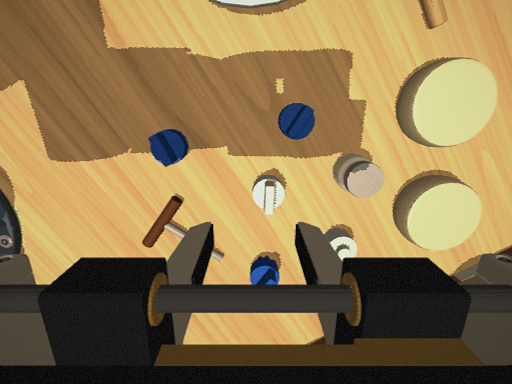

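>>> drive_tool:
  moves:
    - [2,-18,-15,0,0,0,0.6]
    - [0,-18,-15,0,0,0,0.6]
    - [0,0,-30,0,0,0,0.6]
    - [0,0,-30,0,0,0,0.6]
    - [0,0,-30,0,0,0,0.6]
    - [0,0,-30,0,0,0,0.6]
    - [0,0,-15,0,0,0,0.6]
    - [0,0,-10,0,0,0,0.6]
    - [0,0,-8,0,0,0,0.6]
    - [0,0,0,0,0,0,0.6]
    - [0,0,0,0,0,0,0.6]

```text
clock: 4.55
position: [466.4, -227.2, 36.3]
tcp_rot: [[0.843, -0.538, 0.001], [-0.538, -0.843, -0.0], [0.001, -0.0, -1.0]]
contact_force: [0.2, -0.5, 0.4]
width: 0.6
```

```bash
python3 - <<'E'
from h import *
s=env.get_state(); print(s["clock"],s["position"],s["contact_force"],s["width"])
c=wristcam(); P=cloud(c)
cv2.imwrite("pics/w3.png",c["color"])
m=(np.hypot(P[...,0]-466,P[...,1]+226)<30)&(P[...,2]>56)&(P[...,2]<64)&(c["color"].min(-1)>100)
p=P[m]; print(len(p),cv2.minAreaRect(p[:,:2].astype(np.float32)))
E
```

```text
4.55 [ 466.40696429 -227.20239222   36.25657271] [ 0.1559202  -0.47359196  0.38795014] 0.5999537738622264
1124 ((465.46728515625, -227.12542724609375), (39.63528060913086, 11.900639533996582), 56.469749450683594)
```

View pics/w3.png

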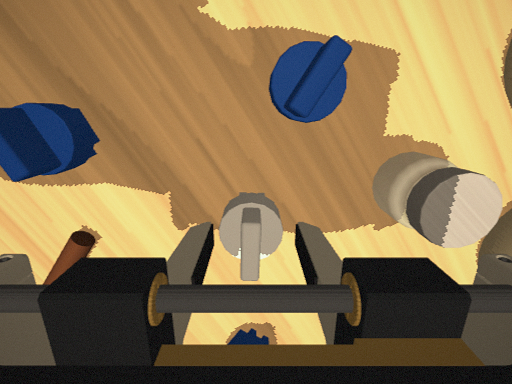

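>>> drive_tool:
  moves:
    - [0,0,0,0,0,0,0.3]
    - [0,0,0,0,0,0,0.1]
    - [0,0,0,0,0,0,0.05]
    - [0,0,0,0,0,0,0.05]
    - [0,0,0,0,0,0,0.05]
    - [0,0,0,0,0,0,0.05]
    - [0,0,0,0,0,0,0.05]
    - [0,0,0,0,0,0,0.05]
  squeeze: 25

```text
clock: 5.4
position: [465.9, -227.2, 35.5]
tcp_rot: [[0.842, -0.539, -0.0], [-0.539, -0.842, 0.0], [-0.0, 0.0, -1.0]]
contact_force: [-0.1, -0.7, -1.6]
width: 0.127
```

>>> drive_tool:
  moves:
    - [0,0,10,0,0,0,0.05]
    - [0,0,20,0,0,0,0.05]
    - [0,0,30,0,0,0,0.05]
    - [0,0,40,0,0,0,0.05]
    - [0,0,40,0,0,0,0.05]
    - [0,0,0,0,0,0,0.05]
    - [0,0,0,0,0,0,0.05]

```text
clock: 6.1
position: [466.1, -227.3, 176.4]
tcp_rot: [[0.842, -0.539, 0.001], [-0.539, -0.842, -0.001], [0.002, -0.0, -1.0]]
contact_force: [-0.0, 0.4, -2.2]
width: 0.126
```

```bash
python3 - <<'E'
from h import *
s=env.get_state(); print(s["clock"],s["position"],s["contact_force"],s["width"],np.arctan2(s["tcp_rot"][1,0],s["tcp_rot"][0,0]))
c=wristcam(); P=cloud(c)
cv2.imwrite("pics/w4.png",c["color"])
z=s["position"][2]+24
D=np.hypot(P[...,0]-s["position"][0],P[...,1]-s["position"][1])
m=(D<30)&(abs(P[...,2]-z)<4)&(c["color"].min(-1)>90)
p=P[m]; print(len(p),cv2.minAreaRect(p[:,:2].astype(np.float32)),p[:,2].mean())
m=(D<30)&(abs(P[...,2]-z+28)<4)&(c["color"].min(-1)>60)
p=P[m]; print(len(p),p[:,2].mean(),p.max(0),p.min(0),cv2.minEnclosingCircle(p[:,:2].astype(np.float32)))
E
```

```text
6.1 [ 466.0514914  -227.3121225   176.37015697] [-0.01386147  0.4075116  -2.15569599] 0.12615872454919297 -0.5690094496909474
1084 ((467.1505432128906, -228.6356201171875), (38.94068908691406, 27.002199172973633), 29.7025203704834) 199.95613505865836
803 171.97462546894022 [ 489.88607736 -205.77244105  176.29724127] [ 448.96419712 -237.19084216  168.37645187] ((468.586181640625, -225.55130004882812), 22.443334579467773)
```

View pics/w4.png

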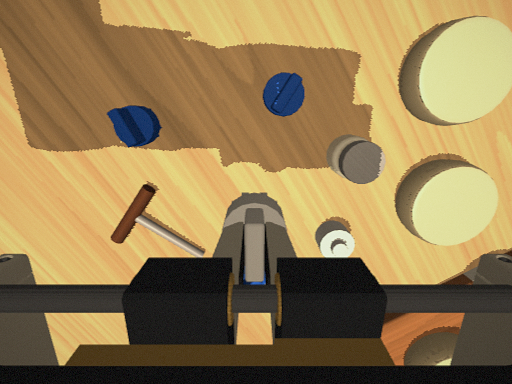

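>>> drive_tool:
  moves:
    - [7,32,1,0,0,0.028,0.05]
    - [7,32,1,0,0,0.028,0.05]
    - [7,32,1,0,0,0.028,0.05]
    - [7,32,1,0,0,0.028,0.05]
    - [7,32,1,0,0,0.028,0.05]
    - [7,32,1,0,0,0.028,0.05]
    - [7,32,1,0,0,0.028,0.05]
    - [7,32,1,0,0,0.028,0.05]
    - [7,32,1,0,0,0.028,0.05]
    - [6,29,1,0,0,0.028,0.05]
    - [0,0,0,0,0,0,0.05]
    - [0,0,0,0,0,0,0.05]

```text
clock: 7.35
position: [534.2, 89.8, 184.2]
tcp_rot: [[0.959, -0.284, -0.003], [-0.284, -0.959, -0.0], [-0.002, 0.001, -1.0]]
contact_force: [-1.5, -0.3, -1.1]
width: 0.127
```

```bash
python3 - <<'E'
from h import *
s=env.get_state(); print(s["clock"],s["position"],s["contact_force"],s["torque"],s["width"],np.arctan2(s["tcp_rot"][1,0],s["tcp_rot"][0,0]))
c=wristcam(); P=cloud(c)
cv2.imwrite("pics/w5.png",c["color"])
m=(abs(P[...,2]-84)<3)&(np.hypot(P[...,0]-535,P[...,1]-90)<33)
p=P[m];A=np.c_[2*p[:,:2],np.ones(len(p))];x=np.linalg.lstsq(A,(p[:,:2]**2).sum(1),rcond=None)[0]
print("ring",len(p),x[:2],np.sqrt(x[2]+x[0]**2+x[1]**2))
E
```

```text
7.35 [534.18306037  89.80550585 184.1847868 ] [-1.4920912  -0.32691404 -1.09060431] [-0.05506355  0.11678133 -0.05739915] 0.12654652531150581 -0.2881857066050834
ring 376 [535.3889826   89.60541328] 28.002136482549123
```

View pics/w5.png

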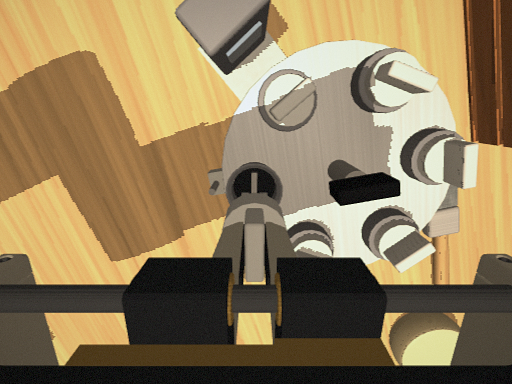

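>>> drive_tool:
  moves:
    - [1.5,0,-15,0,0,0,0.05]
    - [0,0,-20,0,0,0,0.05]
    - [0,0,-15,0,0,0,0.05]
    - [0,0,-7,0,0,0,0.05]
    - [0,0,-4,0,0,0,0.05]
    - [0,0,0,0,0,0,0.05]

```text
clock: 8.0
position: [536.4, 89.3, 124.5]
tcp_rot: [[0.958, -0.286, -0.0], [-0.286, -0.958, -0.0], [-0.0, 0.0, -1.0]]
contact_force: [0.2, 0.9, 0.6]
width: 0.126
```

>>> drive_tool:
  moves:
    - [0,0,-3,0,0,0,0.05]
    - [0,0,-3,0,0,0,0.05]
    - [0,0,0,0,0,0,0.05]

```text
clock: 8.3
position: [536.4, 89.7, 118.5]
tcp_rot: [[0.959, -0.285, -0.0], [-0.285, -0.959, -0.0], [-0.0, 0.0, -1.0]]
contact_force: [0.4, -0.4, -0.9]
width: 0.128
```

>>> drive_tool:
  moves:
    - [0,0,-2,0,0,0,0.05]
    - [0,0,-2,0,0,0,0.05]
    - [0,0,0,0,0,0,0.05]

```text
clock: 8.6
position: [536.3, 89.7, 114.4]
tcp_rot: [[0.959, -0.285, -0.0], [-0.285, -0.959, -0.0], [-0.0, 0.0, -1.0]]
contact_force: [-1.2, -0.0, -2.4]
width: 0.127
```

>>> drive_tool:
  moves:
    - [0,0,-2,0,0,0,0.05]
    - [0,0,-2,0,0,0,0.05]
    - [0,0,0,0,0,0,0.05]

```text
clock: 8.9
position: [536.3, 89.7, 110.3]
tcp_rot: [[0.959, -0.285, -0.0], [-0.285, -0.959, -0.0], [-0.0, 0.0, -1.0]]
contact_force: [-0.8, -1.0, -0.8]
width: 0.122
```

>>> drive_tool:
  moves:
    - [0,0,-1,0,0,0,0.05]
    - [0,0,-1,0,0,0,0.05]
    - [0,0,0,0,0,0,0.05]

```text
clock: 9.2
position: [536.5, 89.7, 108.6]
tcp_rot: [[0.959, -0.285, -0.0], [-0.285, -0.959, 0.0], [-0.0, 0.0, -1.0]]
contact_force: [-0.4, 0.1, -1.1]
width: 0.125
```

>>> drive_tool:
  moves:
    - [0,0,-1,0,0,0,0.05]
    - [0,0,0,0,0,0,0.05]

```text
clock: 9.4
position: [536.6, 89.8, 108.0]
tcp_rot: [[0.959, -0.285, 0.0], [-0.285, -0.959, 0.0], [0.0, -0.0, -1.0]]
contact_force: [-2.5, 0.2, 4.1]
width: 0.128
```

>>> drive_tool:
  moves:
    - [0,0,-1,0,0,0,0.05]
    - [0,0,0,0,0,0,0.05]

```text
clock: 9.6
position: [536.7, 89.8, 107.6]
tcp_rot: [[0.959, -0.285, 0.001], [-0.285, -0.959, 0.0], [0.001, -0.0, -1.0]]
contact_force: [-5.6, 0.5, 11.1]
width: 0.125
```

>>> drive_tool:
  moves:
    - [0,0,2,0,0,0,0.05]
    - [-1,0,0,0,0,0,0.05]
    - [0,0,0,0,0,0,0.05]

```text
clock: 9.9
position: [535.3, 89.7, 108.5]
tcp_rot: [[0.959, -0.285, -0.0], [-0.285, -0.959, -0.0], [-0.0, 0.0, -1.0]]
contact_force: [-0.2, -0.5, -1.8]
width: 0.126
```

>>> drive_tool:
  moves:
    - [0,0,-1,0,0,0,0.05]
    - [0,0,0,0,0,0,0.05]

```text
clock: 10.1
position: [535.4, 89.7, 107.3]
tcp_rot: [[0.959, -0.285, -0.0], [-0.285, -0.959, -0.0], [-0.0, 0.0, -1.0]]
contact_force: [-0.4, -0.3, -2.0]
width: 0.124
```

>>> drive_tool:
  moves:
    - [0,0,-1,0,0,0,0.05]
    - [0,0,0,0,0,0,0.05]

```text
clock: 10.3
position: [535.5, 89.7, 106.5]
tcp_rot: [[0.959, -0.285, -0.0], [-0.285, -0.959, -0.0], [-0.0, 0.0, -1.0]]
contact_force: [-0.2, -0.2, -0.2]
width: 0.128
```

>>> drive_tool:
  moves:
    - [0,0,-1,0,0,0,0.05]
    - [0,0,0,0,0,0,0.05]

```text
clock: 10.5
position: [535.6, 89.8, 105.9]
tcp_rot: [[0.959, -0.285, 0.0], [-0.285, -0.959, 0.0], [0.0, -0.0, -1.0]]
contact_force: [-2.5, -0.6, 5.2]
width: 0.129
```

>>> drive_tool:
  moves:
    - [0,0,-1,0,0,0,0.05]
    - [0,0,0,0,0,0,0.05]

```text
clock: 10.7
position: [535.7, 89.8, 105.6]
tcp_rot: [[0.959, -0.285, 0.001], [-0.285, -0.959, 0.0], [0.001, -0.0, -1.0]]
contact_force: [-4.8, 0.3, 12.7]
width: 0.124
```

>>> drive_tool:
  moves:
    - [0,0,-1,0,0,0,0.05]
    - [0,0,0,0,0,0,0.05]

```text
clock: 10.9
position: [535.1, 89.9, 103.8]
tcp_rot: [[0.959, -0.285, -0.001], [-0.285, -0.959, 0.0], [-0.001, 0.0, -1.0]]
contact_force: [-2.1, 0.5, 0.1]
width: 0.125
```

>>> drive_tool:
  moves:
    - [0,0,-1,0,0,0,0.05]
    - [0,0,0,0,0,0,0.05]

```text
clock: 11.1
position: [535.1, 89.8, 102.3]
tcp_rot: [[0.959, -0.285, -0.001], [-0.285, -0.959, -0.0], [-0.001, 0.0, -1.0]]
contact_force: [-2.9, 1.1, 0.6]
width: 0.129
```

>>> drive_tool:
  moves:
    - [0,0,-1,0,0,0,0.05]
    - [0,0,0,0,0,0,0.05]

```text
clock: 11.3
position: [535.1, 89.7, 101.3]
tcp_rot: [[0.959, -0.285, -0.001], [-0.285, -0.959, -0.0], [-0.001, 0.0, -1.0]]
contact_force: [-4.4, 0.9, -0.4]
width: 0.132
```

>>> drive_tool:
  moves:
    - [0,0,-1,0,0,0,0.05]
    - [0,0,0,0,0,0,0.05]

```text
clock: 11.5
position: [535.1, 89.7, 100.4]
tcp_rot: [[0.959, -0.285, -0.001], [-0.285, -0.959, 0.0], [-0.001, 0.0, -1.0]]
contact_force: [-4.0, 0.9, -0.3]
width: 0.13
```

>>> drive_tool:
  moves:
    - [-0.6,0,-0.5,0,0,0,0.05]
    - [0,0,0,0,0,0,0.05]

```text
clock: 11.7
position: [535.0, 89.7, 100.1]
tcp_rot: [[0.959, -0.285, 0.0], [-0.285, -0.959, 0.0], [0.0, -0.0, -1.0]]
contact_force: [-3.0, 0.7, -0.6]
width: 0.126
```

>>> drive_tool:
  moves:
    - [0,0,-1,0,0,0,0.05]
    - [0,0,0,0,0,0,0.05]

```text
clock: 11.9
position: [535.0, 89.7, 99.2]
tcp_rot: [[0.959, -0.285, 0.0], [-0.285, -0.959, -0.0], [0.0, -0.0, -1.0]]
contact_force: [-3.6, 1.2, 1.4]
width: 0.129
```

>>> drive_tool:
  moves:
    - [0,0,-1,0,0,0,0.05]
    - [0,0,0,0,0,0,0.05]

```text
clock: 12.1
position: [535.1, 89.7, 98.4]
tcp_rot: [[0.959, -0.285, 0.0], [-0.285, -0.959, 0.0], [0.0, -0.0, -1.0]]
contact_force: [-4.4, 1.1, 4.6]
width: 0.128
```

```bash
python3 - <<'E'
from h import *
s=env.get_state(); print(s["clock"],s["position"],s["contact_force"],s["torque"],s["width"])
c=wristcam(); P=cloud(c)
cv2.imwrite("pics/w6.png",c["color"])
m=(np.hypot(P[...,0]-535,P[...,1]-90)<24)&(P[...,2]>85)&(c["color"].min(-1)>90)
p=P[m]; print(len(p),np.histogram(p[:,2],bins=np.arange(85,140,3)))
for n in ["scene","side"]:
    c=env.capture(n)
    sl=np.s_[195:330,290:480] if n=="scene" else np.s_[195:360,70:230]
    cv2.imwrite(f"pics/{n}6.png",cv2.resize(c["color"][sl],None,fx=3.6,fy=3.6,interpolation=cv2.INTER_CUBIC))
E
```

```text
12.1 [535.05283099  89.73659956  98.364235  ] [-4.40606938  1.12709075  4.61204658] [ 0.01025819  0.91905481 -0.01551899] 0.12752045643340326
1847 (array([   0,    0,  296,  373,    9,    3,    5,    3,    2,    2,    1,
        118, 1004,    0,    0,    0,    4,    0]), array([ 85,  88,  91,  94,  97, 100, 103, 106, 109, 112, 115, 118, 121,
       124, 127, 130, 133, 136, 139]))
```

View pics/w6.png

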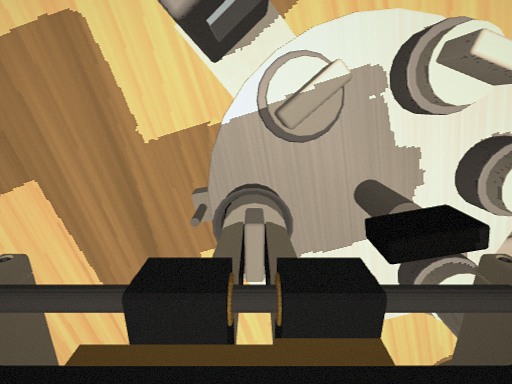

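View pics/side6.png

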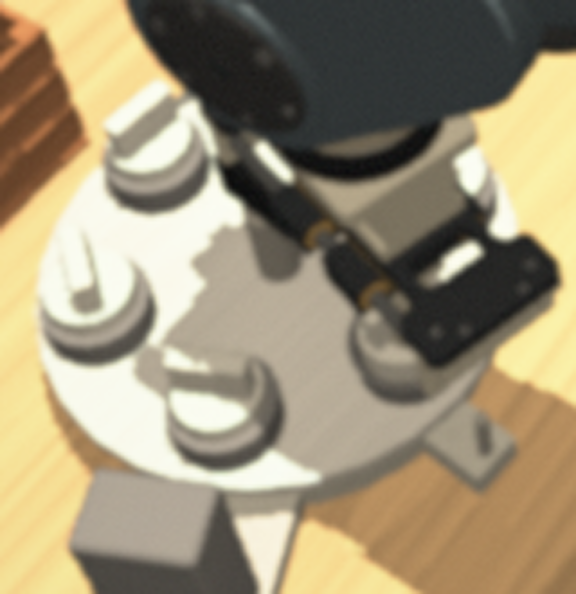

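View pics/scene6.png

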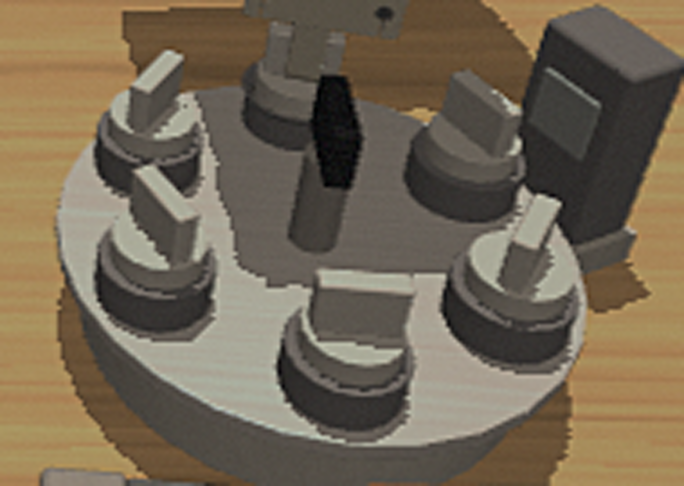

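>>> drive_tool:
  moves:
    - [0,0,1,0,0,0,0.05]
    - [0,0,0,0,0,0,0.2]
    - [0,0,0,0,0,0,0.4]
    - [0,0,0,0,0,0,0.4]
    - [0,0,0,0,0,0,0.4]

```text
clock: 12.75
position: [535.0, 89.7, 99.1]
tcp_rot: [[0.959, -0.285, 0.0], [-0.285, -0.959, 0.0], [0.0, -0.0, -1.0]]
contact_force: [-0.5, -0.2, -0.1]
width: 0.385
```

>>> drive_tool:
  moves:
    - [0,0,5,0,0,0,0.4]
    - [0,0,15,0,0,0,0.4]
    - [0,0,30,0,0,0,0.4]
    - [0,0,40,0,0,0,0.4]
    - [0,0,40,0,0,0,0.4]
    - [0,0,0,0,0,0,0.4]
    - [0,0,0,0,0,0,0.4]

```text
clock: 13.45
position: [535.0, 89.7, 229.8]
tcp_rot: [[0.959, -0.285, 0.002], [-0.285, -0.959, 0.0], [0.002, -0.001, -1.0]]
contact_force: [0.3, -0.5, 0.5]
width: 0.402
```

```bash
cat > chk.py <<'E'
from h import *
import sys
s=env.get_state(); print(s["clock"],s["position"],s["contact_force"],s["width"],s["q"],np.arctan2(s["tcp_rot"][1,0],s["tcp_rot"][0,0]))
c=wristcam(); P=cloud(c)
cv2.imwrite(f"pics/{sys.argv[1]}.png",c["color"])
m=(np.hypot(P[...,0]-629,P[...,1]-80)<140)&(P[...,2]>114)&(P[...,2]<132)&(c["color"].min(-1)>70)
k,l,st,ce=cv2.connectedComponentsWithStats(m.astype(np.uint8))
for i in range(1,k):
    if st[i,4]>60:
        p=P[l==i]; r=cv2.minAreaRect(p[:,:2].astype(np.float32)); print("top",st[i,4],"medz",round(float(np.median(p[:,2])),1),np.round(p[:,2].max(),1),np.round(r[0],1),np.round(r[1],1),round(r[2],1))
m=(abs(P[...,2]-146)<4)&(np.hypot(P[...,0]-629,P[...,1]-81)<50)
p=P[m]; print("knob",cv2.minAreaRect(p[:,:2].astype(np.float32)),np.median(p[:,2]))
E
python3 chk.py w7
```

```text
13.45 [535.04740046  89.74294135 229.75762374] [ 0.2977836  -0.52643998  0.53787324] 0.40177602705136495 [ 8.03716833e-02  3.24834431e-01  1.65950484e+00 -1.23367969e-05
  1.15558381e+00  3.69390773e-01] -0.2890145849176961
top 620 medz 123.6 126.2 [684.6 157.1] [12.4 40. ] 54.4
top 538 medz 123.8 126.1 [590.4 166.1] [39.7 12. ] 24.5
top 632 medz 123.3 127.0 [723.9  70.7] [39.9 13.1] 84.8
top 403 medz 123.1 125.3 [536.2  89.1] [39.5 10.9] 73.6
top 494 medz 123.1 125.1 [669.   -6.5] [39.9 13.4] 24.9
knob ((629.6923828125, 79.78010559082031), (14.370670318603516, 49.880104064941406), 84.0647964477539) 144.67766500651288
```

View pics/w7.png

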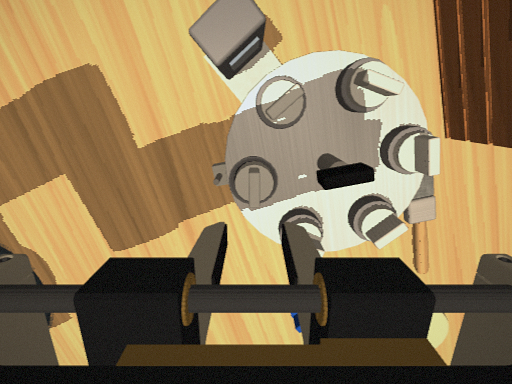

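>>> drive_tool:
  moves:
    - [8,-1,0,0,0,0.146,0.4]
    - [8,-1,0,0,0,0.146,0.4]
    - [8,-1,0,0,0,0.146,0.4]
    - [8,-1,0,0,0,0.146,0.4]
    - [8,-1,0,0,0,0.146,0.4]
    - [8,-1,0,0,0,0.146,0.4]
    - [8,-1,0,0,0,0.146,0.4]
    - [8,-1,0,0,0,0.146,0.4]
    - [8,-1,0,0,0,0.146,0.4]
    - [8,-1,0,0,0,0.146,0.4]
    - [8,0,0,0,0,0.146,0.4]
    - [6.5,0,0,0,0,0.146,0.4]

```text
clock: 14.7
position: [629.1, 79.6, 227.1]
tcp_rot: [[0.102, 0.995, -0.003], [0.995, -0.102, -0.0], [-0.0, -0.003, -1.0]]
contact_force: [0.4, 0.4, 0.4]
width: 0.396
```

>>> drive_tool:
  moves:
    - [0,0,0,0,0,0,0.4]
    - [0,0,0,0,0,0,0.4]

```text
clock: 14.9
position: [628.8, 79.7, 227.8]
tcp_rot: [[0.112, 0.994, -0.002], [0.994, -0.112, -0.0], [-0.0, -0.002, -1.0]]
contact_force: [-0.0, 0.1, -0.1]
width: 0.399
```

```bash
python3 chk.py w8
```

```text
14.9 [628.7949834   79.70974653 227.82957503] [-0.02911729  0.13165333 -0.13486963] 0.39850919279245367 [ 5.26589274e-02  4.96930678e-01  1.40712281e+00  1.10005107e-05
  1.23966733e+00 -1.40593528e+00] 1.4585909739872
top 546 medz 123.2 125.1 [535.7  89.1] [39.8 12. ] 73.6
top 508 medz 123.8 125.8 [589.8 166.3] [40.1 12. ] 24.2
top 475 medz 123.7 125.6 [574.1   3. ] [12.  40.4] 54.7
top 381 medz 123.7 125.7 [683.9 157.4] [11.9 39.4] 55.1
top 397 medz 123.5 125.8 [668.3  -6. ] [40.  12.3] 23.4
top 398 medz 123.5 125.9 [723.1  71. ] [39.1 12.5] 84.7
knob ((628.768798828125, 79.87310791015625), (13.52561092376709, 49.347320556640625), 84.02914428710938) 144.8299600145143
```

View pics/w8.png

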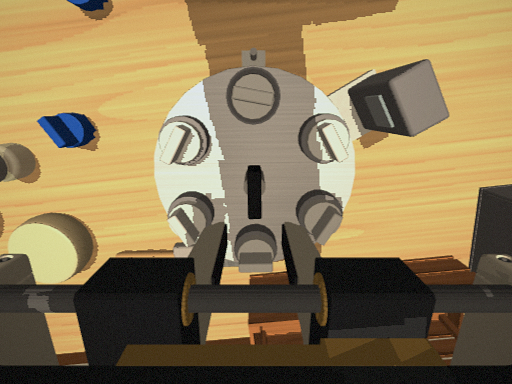

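>>> drive_tool:
  moves:
    - [0.4,0.3,-25,0,0,0,0.4]
    - [0,0,-25,0,0,0,0.4]
    - [0,0,-25,0,0,0,0.4]
    - [0,0,-15,0,0,0,0.4]
    - [0,0,-12,0,0,0,0.4]
    - [0,0,-6,0,0,0,0.4]
    - [0,0,0,0,0,0,0.4]
    - [0,0,0,0,0,0,0.4]

```text
clock: 15.75
position: [630.2, 80.1, 122.0]
tcp_rot: [[0.108, 0.994, 0.001], [0.994, -0.108, 0.0], [0.0, 0.001, -1.0]]
contact_force: [0.1, 0.1, -0.1]
width: 0.403
```

>>> drive_tool:
  moves:
    - [0,0,0,0,0,0,0.2]
    - [0,0,0,0,0,0,0.1]
    - [0,0,0,0,0,0,0.1]
    - [0,0,0,0,0,0,0.1]
    - [0,0,0,0,0,0,0.1]
    - [0,0,0,0,0,0,0.1]
  squeeze: 30

```text
clock: 16.35
position: [629.8, 79.6, 121.4]
tcp_rot: [[0.108, 0.994, 0.0], [0.994, -0.108, -0.001], [-0.001, 0.0, -1.0]]
contact_force: [-1.8, -3.4, 4.7]
width: 0.152
```

>>> drive_tool:
  moves:
    - [0,0,0,0,0,-0.087,0.1]
    - [0,0,0,0,0,-0.087,0.1]
    - [0,0,0,0,0,-0.087,0.1]
    - [0,0,0,0,0,-0.087,0.1]
    - [0,0,0,0,0,-0.087,0.1]
    - [0,0,0,0,0,-0.087,0.1]
    - [0,0,0,0,0,-0.087,0.1]
    - [0,0,0,0,0,-0.087,0.1]
    - [0,0,0,0,0,-0.087,0.1]
    - [0,0,0,0,0,-0.087,0.1]
    - [0,0,0,0,0,-0.087,0.1]
    - [0,0,0,0,0,-0.087,0.1]

```text
clock: 17.55
position: [628.8, 78.2, 121.4]
tcp_rot: [[0.915, 0.404, -0.003], [0.404, -0.915, -0.003], [-0.003, 0.001, -1.0]]
contact_force: [-9.2, -12.7, 9.4]
width: 0.146
```

>>> drive_tool:
  moves:
    - [0,0,0,0,0,0,0.1]
    - [0,0,0,0,0,0,0.1]
    - [0,0,0,0,0,0,0.1]

```text
clock: 17.85
position: [628.8, 78.2, 121.4]
tcp_rot: [[0.914, 0.407, -0.003], [0.407, -0.914, -0.003], [-0.003, 0.001, -1.0]]
contact_force: [-9.0, -12.6, 8.9]
width: 0.146
```

```bash
python3 - <<'E'
from h import *
s=env.get_state(); print(s["clock"],s["position"],s["contact_force"],s["torque"],s["width"],np.arctan2(s["tcp_rot"][1,0],s["tcp_rot"][0,0]))
E
python3 chk.py w9
```

```text
17.85 [628.82029688  78.24821975 121.43462103] [ -8.95761259 -12.63822073   8.8669407 ] [-2.23236908  1.3894672   0.10589323] 0.1464855316099087 0.4189131903247215
17.85 [628.82029688  78.24821975 121.43462103] [ -8.95761259 -12.63822073   8.8669407 ] 0.1464855316099087 [ 0.05146662  0.60732181  1.50311774 -0.00295333  1.03384567 -0.36593487] 0.4189131903247215
top 1551 medz 123.2 125.4 [591.  165.4] [39.8 12.1] 13.4
top 1363 medz 123.7 126.1 [684.8 157.1] [12.9 40.2] 55.1
top 1464 medz 123.6 125.9 [535.5  89.8] [40.1 12.5] 84.9
top 68 medz 126.7 132.0 [640.6  91.9] [12.9  2.8] 25.3
top 188 medz 122.9 124.8 [559.5  13. ] [13.   6.8] 76.7
top 201 medz 122.8 125.4 [725.1  87. ] [ 7.5 12. ] 76.3
top 585 medz 121.3 125.1 [666.6  -3. ] [30.8  6.7] 24.8
knob ((629.4204711914062, 80.20027923583984), (44.26078796386719, 41.29917526245117), 72.56439971923828) 144.86335572488113
```

View pics/w9.png

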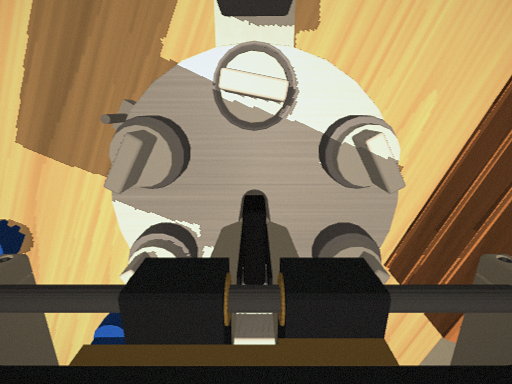

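>>> drive_tool:
  moves:
    - [-1,-1.5,0.5,0,0,0,0.1]
    - [0,0,0,0,0,0,0.1]

```text
clock: 18.1
position: [628.8, 78.2, 121.5]
tcp_rot: [[0.914, 0.407, 0.0], [0.407, -0.914, -0.0], [-0.0, 0.0, -1.0]]
contact_force: [1.0, -4.8, -0.6]
width: 0.147
```

Relieved; now open and rise.

>>> drive_tool:
  moves:
    - [0,-1,0,0,0,0,0.1]
    - [0,0,0,0,0,0,0.25]
    - [0,0,0,0,0,0,0.4]
    - [0,0,0,0,0,0,0.4]
    - [0,0,0,0,0,0,0.4]
    - [0,0,5,0,0,0,0.4]
    - [0,0,20,0,0,0,0.4]
    - [0,0,40,0,0,0,0.4]
    - [0,0,40,0,0,0,0.4]
    - [0,0,20,0,0,0,0.4]
    - [0,0,0,0,0,0,0.4]
    - [0,0,0,0,0,0,0.4]

```text
clock: 19.3
position: [628.5, 77.5, 246.3]
tcp_rot: [[0.914, 0.407, -0.0], [0.407, -0.914, -0.0], [-0.0, -0.0, -1.0]]
contact_force: [-0.8, 0.2, 0.7]
width: 0.4
```

```bash
python3 chk.py w10; python3 - <<'E'
from h import *
for n in ["scene","side"]:
    c=env.capture(n); cv2.imwrite(f"pics/{n}10.png",c["color"])
E
```

```text
19.3 [628.54566296  77.50723832 246.26606473] [-0.79553927  0.19952204  0.68755663] 0.39995793252565476 [ 4.92071767e-02  4.79881088e-01  1.38814831e+00 -1.15148913e-05
  1.27377589e+00 -3.69754738e-01] 0.41896529247660974
top 486 medz 123.2 125.6 [591.1 165.7] [39.8 12.1] 13.4
top 461 medz 123.7 126.0 [535.4  89.8] [40.1 12.4] 84.5
top 452 medz 123.8 125.7 [685.1 157. ] [12.1 39.8] 54.5
top 402 medz 123.3 125.6 [574.3   3.6] [12.5 39.8] 54.0
top 400 medz 123.5 125.4 [723.8  70.7] [39.5 12.3] 84.3
top 377 medz 123.2 125.9 [668.3  -5.9] [39.7 12. ] 22.4
knob ((629.8224487304688, 80.1844482421875), (12.878944396972656, 49.636207580566406), 23.737104415893555) 144.79331605217163
```

View pics/w10.png

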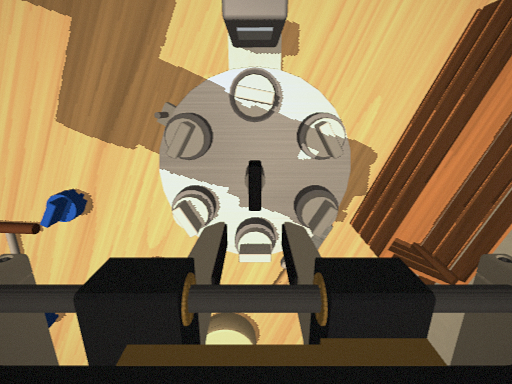

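View pics/scene10.png

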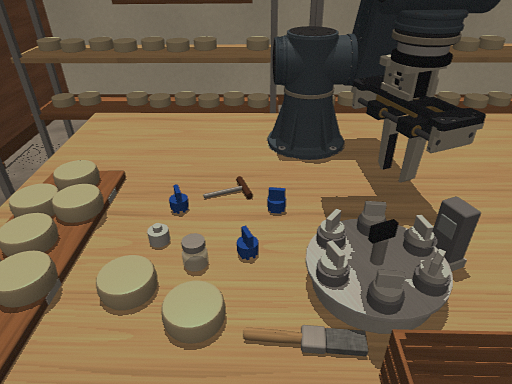

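View pics/side10.png

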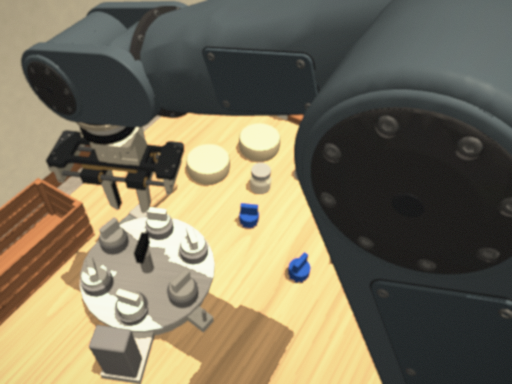

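```bash
python3 -c "
from plant import env
print(env.hand_in())"
```

```text
the job is handed in; nothing more can be done
None
```

The white cup is seated in the empty pocket with its grip bar up. The wheel has been turned one click clockwise, so the cup now stands in front of the reader block. I handed the job in at about 19.5 s.

- **Seating:** The first two touches were high: 11 N with the cup about 7 mm too high, then 12.7 N a little lower. I moved the cup about 1 mm sideways between them. It then dropped onto the key and went down to the sprung floor, where I pressed with under 5 N. I had set the cup's angle from the camera, so it needed no turning in the pocket. After release its bar top measured 123.1 mm, against 123.1 to 123.8 mm for the fixed cups.
- **Turning:** The knob bar measured 60.3° clockwise from its start. After letting go, the new cup was at (591, 166), where the fixed cup nearest the reader had been. While I still held the knob there was a side force of about 15 N, which I eased off before opening the fingers.
- **Last check:** The final pictures show the gripper clear of everything. The other objects in view look to be where they were, and nothing fell. None of the closing checks failed or disagreed.

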